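# Clamp a mounted specimen in the cam-strap fixture

## Robot

A 6-joint arm with a two-finger parallel gripper is mounted at the origin on a cart in front of the work surface, level with it; the furniture and walls round the work are solid. World frame = base frame: x ahead of the robot, y to its left, z up, the work surface at z = 0. Lengths are in m, angles in rad, forces in N, time in s.
With the tool pointing down it reaches from about 0.375 to 0.975 m from the base axis. Payload 3.8 kg.
Tool frame: the origin (TCP) lies midway between the tips of the shut fingers; the grasp point (between the pads) lies 19 mm behind it; z points along the fingers, y is the line along which they close (so a half turn about z gives the same grasp; the last joint's range is limited). The gripper opens to 88 mm and grips with 3 to 60 N. Pads are 18 mm wide; open, the fingers measure 123 mm over their backs; the gripper's body (75 mm by 187 mm) begins 45 mm behind the grasp point.
Start: joints at [1.224, 0.264, 1.604, -0, 1.274, -0.037], TCP at [0.206, 0.643, 0.239] pointing down, gripper open.
Joint ranges: [-2.63, 2.63], [-0.94, 2.18], [0.31, 2.57], [-1.31, 4.45], [0, 2.66], [-2.55, 2.55]. Speed limits (rad/s): [2.57, 2.57, 3.14, 3.14, 3.14, 3.14].

## Interface

Orientations are given as a rotation vector (axis times angle).
In Python, from cell import manip, inverse_kinematics, cams, order gives the robot as it stands. Calls block until the motion is done:
- manip.move_pose(position, orientation): joint-space move of the TCP to a pose.
- manip.move_linear(position, rate=0.15, rot=None): straight line of the TCP; rot=None keeps the orientation; rate is the mean speed in m/s.
- manip.set_joints(angles): joint-space move.
- manip.set_gripper(opening, force=None): finger opening in m; force is the grip in N (None keeps the last); returns when the fingers have stopped.
- manip.dwell(seconds).
- inverse_kinematics(position, orientation): joint angles nearest the present ones, or None.
- manip.state(): the state.
- cams.capture(name): name is "side" or "top" or "wrist"; returns a dict with "image" (420x560x3 uint8, blue, green, red), "z_map" (420x560 float32, m along the optical axis (not along the pixel's ray), 0 where there is no reading), "intrinsics" (3x3 intrinsics, pixels), "position" and "orientation" of the camera in the world; the wrist camera has in their place "T_tool_cam" (4x4, takes a point from camera to tool coordinates, whose origin is the TCP and whose axes are the flange's). Camera axes: x right, y down, z forward; pixel columns grow to the right and rows downward; lengths in m; the calibration is good to about 2 mm. A picture is of the moment at which its call begins: read the wrist's pose just before it.
A pose or a line that the arm cannot do raises manip.IKError and nothing moves.
- order.close_job(): hands the job in; it is judged then, once.
The state is a dict: "clock": time; "joint_pos": joint angles; "joint_velocities": joint speeds; "tau": joint torques, N m; "tool_pos": TCP position; "tcp_rot": TCP orientation; "contact_force": force on the tool from outside, world axes, zero at the start; "moment": the same for the moment, N m; "gripper_width": finger opening in m; "grasp_force": force on a finger pad.
Only numpy, scipy, OpenCV 4.12 (cv2) and the standard library are available. Lean on these libraries where they do the work, as an engineer would, in place of code of your own. Each camera call takes 0.05 s, during which the arm holds its last target. There are 200 camera calls.

## Task

Clamp the green mounted specimen in the fixture, ready for hardness testing. Nothing needs gripping: slide the specimen along its channel with a fingertip until it sits fully home in the V-block, then swing the blue forked strap round over it with the outside of a finger as far as its stop pin, and last push the red cam lever all the way down so that the strap bears on the specimen. Do not lift or tip the specimen, and leave the things standing around where they are.

Things in the scene. Friction and masses are not known exactly. Their poses are not given: they have to be found in the camera images.
- fixture: Clamping fixture, fixed: plate 180 x 90 x 10 mm. Origin on the bench under the seat; x along the channel to the V-block, y left of that. Plate x -55..125 mm. Guide rails 33 mm apart, x -49..3, tops z 16 mm; V-block (45 degree faces) behind the seat, x 3..36, y -27..27, top z 22 mm. Clamp post axis at x 80, y 0; stop pin at x 42, y -14.5, top z 46 mm.
- seat (a point): Centre of the seat on the plate's top (10 mm above the bench): where the middle of the specimen lies when it touches both faces of the V-block. Axes as the fixture.
- specimen_center (a point): Centre (half-way up) of the green specimen mount: a loose upright disc, diameter 30 mm, 21 mm high, standing on the fixture's plate between the rails (top 31 mm above the bench), 14 to 24 mm short of the seat, so it must slide along the fixture's +x.
- clamp_swing (a joint): Swing of the blue strap about the post's vertical axis (rad): 0 = over the seat at its stop, pointing from the post along the fixture's -x; positive = swung aside towards the fixture's +y (1.57: along +y). Starts 1.3 to 1.85, limits 0 and 2.0. Stays where it is left (friction about 0.05 N m). The cam lever turns with it.
- strap_middle (a point): Middle of the strap's bar, 45 mm from the post axis, half-way through its thickness. Bar 20 mm wide, 9 mm thick, z 39 to 48 mm above the bench with the lever up (4.5 mm lower with it down). The fork at its end is 30 mm wide, reaches 91 mm from the post axis, and clears the specimen while the lever is up.
- clamp_feet: Two rubber-tipped spring feet of the fork, 22 mm apart, 80 mm from the post axis; tips 33 mm above the bench with the lever up, 2 mm above the specimen. The lever lowers the strap 4.5 mm and loads the feet to about 9 N. Origin on the post axis at bench height, not at the feet.
- clamp_lever (a joint): Red cam lever (rad): 0 = raised 0.75 rad above the horizontal; 0.75 = fully down, level, at its limit. Starts 0 to 0.12, stays where it is left; takes about 4 to 6 N on its handle. Hinge on the post axis, 61 mm above the bench, axis across the strap; the lever points away from the fork (along the fixture's +x when the strap is over the seat).
- lever_grip (a point): Point on the upper face of the lever's red handle, 45 mm from its hinge. Handle 26 to 64 mm from the hinge, 22 mm wide, 9 mm thick; pushing straight down about 35 mm from the post axis carries it all the way, until its upper face is level at about z 66 mm.
- red_mount: Bystander: red specimen mount, 30 mm diameter, 17 mm high, on the bench to the right of the fixture. Origin at its underside.
- tweezers: Bystander: steel tweezers, 123 mm long, 13 mm high, on the bench to the right of the fixture. Origin at the underside.
- loupe: Bystander: black loupe, 36 mm diameter, 30 mm high, on the bench left of the fixture. Origin at its underside.
- tray: Bystander: white six-well tray 100 x 150 x 21 mm at the right. Origin at its underside.
- black_mount: Bystander: black specimen mount, 30 mm diameter, in the tray. Origin at its underside.
- black_mount_2: Bystander: second black specimen mount, 30 mm diameter, in the tray. Origin at its underside.
- blower: Bystander: blue rubber dust blower, 55 mm diameter, 107 mm high, at the left. Origin at its underside.
- hex_driver: Bystander: hex driver with orange handle, 190 mm long, 27 mm high, at the left. Origin at its underside.
- specimen: The same green specimen mount; origin at the centre of its underside.
Things that resemble listed ones, but are neither listed nor needed, are in the scene too. What is meant by the fixture is not brown, and is the larger of those in its own colour.

How it is judged:
By the outcome, as a careful person would: the job done as asked, in the order asked, and still so for the second after the job is handed in, with the robot touching nothing.
It also fails if it takes over 58 s, if anything falls off the work surface, if the arm or the gripper's body presses on something with over 40 N, if the wrist force passes 120 N, or if a joint passes its speed limit or range.

## Working session

There is one attempt and no reset: what is moved stays moved. The work goes in short steps, each a Python script; the robot and the scene stay as the last script left them, time stands still between calls to the robot, and variables do not carry over. Pictures are saved under pics/ and viewed, at most 10 in all, crops included, and the job is handed in when it is done.

```bash
mkdir -p pics
cat > h.py <<'E'
import numpy as np, cv2
from scipy.spatial.transform import Rotation as R
from cell import manip, inverse_kinematics, cams, order
def cap(n):
    s=manip.state(); c=cams.capture(n)
    if n=="wrist":
        T=np.eye(4); T[:3,3]=s["tool_pos"]; T[:3,:3]=R.from_rotvec(s["tcp_rot"]).as_matrix()
        T=T@c["T_tool_cam"]; c["P"]=T[:3,3]; c["Rm"]=T[:3,:3]
    else:
        c["P"]=np.array(c["position"]); o=np.array(c["orientation"])
        c["Rm"]=o if o.shape==(3,3) else R.from_rotvec(o).as_matrix()
    return c
def onplane(c,uv,z):
    uv=np.atleast_2d(np.array(uv,float)); d=np.c_[uv,np.ones(len(uv))]@np.linalg.inv(c["intrinsics"]).T@c["Rm"].T
    return c["P"]+d*((z-c["P"][2])/d[:,2])[:,None]
def cloud(c):
    v,u=np.mgrid[:420,:560]; z=c["z_map"]
    p=np.stack([u,v,np.ones_like(u)],-1)@np.linalg.inv(c["intrinsics"]).T*z[...,None]
    return p@c["Rm"].T+c["P"]
E
python3 - <<'E'
from h import *
a=cap("top");b=cap("side")
for n,c in(("top",a),("side",b)):
    cv2.imwrite(f"pics/{n}0.png",c["image"]); print(n,c["P"],c["orientation"],c["Rm"][:,2],c["intrinsics"][0])
print({k:np.round(v,3) for k,v in manip.state().items()})
E
```

```text
top [0.31764044 0.01652878 1.58163688] [-2.13050926  2.15406923 -0.15250373] [ 0.14698896  0.00455509 -0.98912764] [545.00256416   0.         272.26088148]
side [ 0.11244994 -0.78468604  0.43707473] [-1.8963703   0.45705972 -0.34960446] [ 0.44767998  0.82030115 -0.3559335 ] [379.33545651   0.         277.75841333]
{'clock': np.float64(0.1), 'joint_pos': array([ 1.224,  0.265,  1.605, -0.   ,  1.274, -0.037]), 'joint_velocities': array([ 0.002, -0.001, -0.004,  0.001, -0.001,  0.   ]), 'tau': array([-0.0000e+00, -5.0362e+01, -3.5807e+01,  7.3000e-02,  2.3000e-02,
       -0.0000e+00]), 'tool_pos': array([0.206, 0.642, 0.238]), 'tcp_rot': array([-4.850e-01, -3.104e+00,  3.000e-03]), 'contact_force': array([ 0.029,  0.216, -0.172]), 'moment': array([-0.002,  0.019, -0.062]), 'grasp_force': np.float64(0.0), 'gripper_width': np.float64(0.088)}
```

View pics/top0.png

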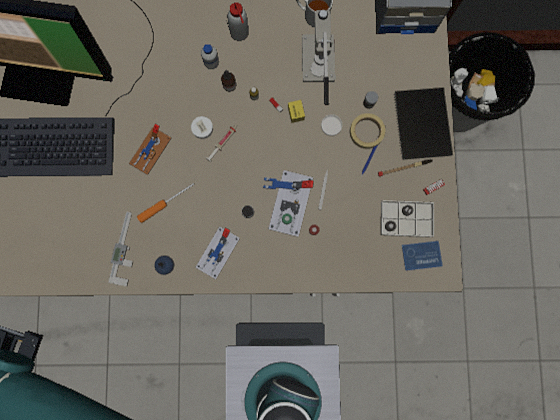

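View pics/side0.png

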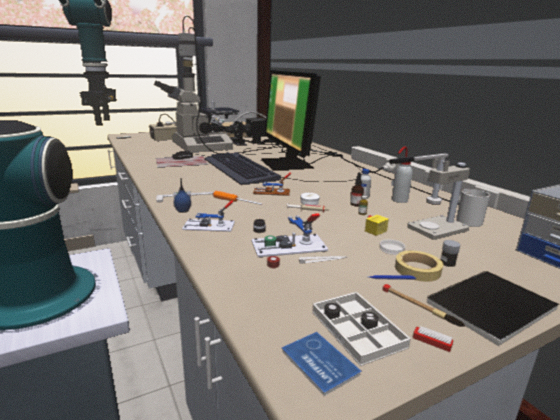

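The top view shows the target fixture, the larger white plate, around pixel (290,203). The green specimen is at (287,218), the post at about (293,184), the strap points left to (265,184) and the red lever points right to (313,184). The smaller white lookalike is at (218,252) and the brown one at (150,150). Next I'll take a close wrist view.

Run:
```python
from h import *
c=cap("top"); im=c["image"]
p=onplane(c,[[287,218],[293,184],[274,172],[311,178],[304,236],[269,230]],0.02); print(p.round(3))
cen=p[0]*.5+p[1]*.5
# tool down, tool x along world -x? use current-like: Rx(pi) then choose nearest wrist
best=None
for yaw in np.radians([-15,75,165,-105]):
    o=(R.from_euler('z',yaw)*R.from_euler('x',np.pi)).as_rotvec()
    q=inverse_kinematics([cen[0]-.03,cen[1],0.30],o); print(np.degrees(yaw),None if q is None else np.round(q,2))
q=manip.state()["joint_pos"]
w=cams.capture("wrist"); print(w["T_tool_cam"].round(3),w["intrinsics"][0])
```

```text
[[ 0.511 -0.018  0.02 ]
 [ 0.611 -0.037  0.02 ]
 [ 0.647  0.018  0.02 ]
 [ 0.628 -0.09   0.02 ]
 [ 0.458 -0.066  0.02 ]
 [ 0.477  0.034  0.02 ]]
-14.999999999999998 [-0.1  -0.04  1.83 -0.    1.35  1.73]
75.0 [-0.1  -0.04  1.83 -0.    1.35  0.16]
165.0 [-0.1  -0.04  1.83  0.    1.35 -1.41]
-105.00000000000001 None
[[ 0.    -0.967 -0.255  0.066]
 [ 1.     0.     0.    -0.   ]
 [ 0.    -0.255  0.967 -0.147]
 [ 0.     0.     0.     1.   ]] [360.59636128   0.         281.70420934]
```

Run:
```python
from h import *
o=(R.from_euler('z',np.radians(75))*R.from_euler('x',np.pi)).as_rotvec()
# camera sits at tool +x; keep it over fixture middle
tx=R.from_rotvec(o).as_matrix()[:,0]
p=np.array([.565,-.03,.28])-0.03*tx; p[2]=.28
manip.move_pose(p,o)
s=manip.state(); c=cap("wrist"); print(s["clock"],s["tool_pos"],c["P"])
cv2.imwrite("pics/w1.png",c["image"]); np.savez("w1.npz",image=c["image"],z_map=c["z_map"],intrinsics=c["intrinsics"],P=c["P"],Rm=c["Rm"])
```

```text
2.9667 [ 0.55736883 -0.05822765  0.27990893] [0.57330192 0.00461453 0.42682594]
```

View pics/w1.png

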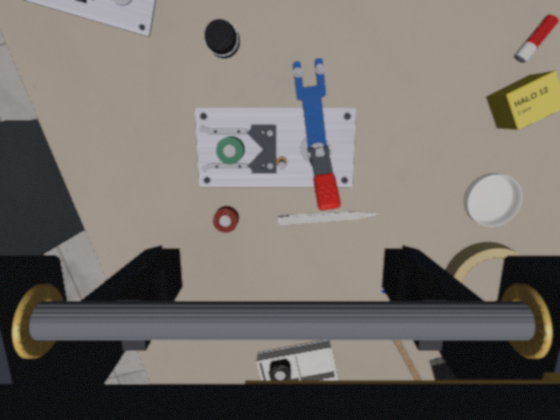

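The wrist view shows the whole fixture. The plate corners are near (196,108), (355,108), (353,188) and (199,188). The specimen is at (230,151), the strap fork at (310,75), the post at about (319,150) and the red lever at (327,192).

Run:
```python
from h import *
c=dict(np.load("w1.npz")); im=c["image"]; hsv=cv2.cvtColor(im,cv2.COLOR_BGR2HSV); H,S,V=cv2.split(hsv)
def big(m,near):
    n,l,st,ce=cv2.connectedComponentsWithStats(m.astype(np.uint8)); 
    k=min((i for i in range(1,n) if st[i,4]>60),key=lambda i:np.hypot(*(ce[i]-near))); return l==k
roi=np.zeros((420,560),bool); roi[98:200,185:368]=1
b,r=im[...,0].astype(int),im[...,2].astype(int)
pl=big(cv2.morphologyEx(((b-r>-3)&(V>120)&(S<60)&roi).astype(np.uint8),cv2.MORPH_OPEN,np.ones((3,3))),(260,148))
u=np.argwhere(pl)[:,::-1]; w=onplane(c,u,0.01)[:,:2].astype(np.float32)
rc=cv2.minAreaRect(w); bx=cv2.boxPoints(rc); print("rect",np.round(rc[0],4),np.round(rc[1],4),rc[2])
e=[bx[1]-bx[0],bx[2]-bx[1]]; L=max(e,key=np.linalg.norm); L/=np.linalg.norm(L); L=L if L[0]>0 else -L
o=np.array(rc[0])-0.035*L; yaw=np.arctan2(L[1],L[0]); print("origin",o,"yaw",np.degrees(yaw))
def loc(p): return (p[...,:2]-o)@np.array([[L[0],-L[1]],[L[1],L[0]]])
def mid(m,z):
    u=np.argwhere(m)[:,::-1]; return loc(onplane(c,u,z))
g=big((H>40)&(H<90)&(S>70)&roi,(230,151)); hull=cv2.convexHull(np.argwhere(g)[:,::-1].astype(np.int32)); 
(ce,rad)=cv2.minEnclosingCircle(hull); print("spec px",ce,rad,"fix",loc(onplane(c,ce,.029)))
bl=big((H>100)&(H<125)&(S>120)&(V>60),(315,110)); f=mid(bl,.048)
print("blue",f.min(0),f.max(0)); fa=f-[.08,0]; r=np.hypot(*fa.T); 
for a,b2 in((.03,.06),(.075,.09)):
    m=fa[(r>a)&(r<b2)].mean(0); print("swing",np.arctan2(m[1],-m[0]))
rd=big(((H<8)|(H>172))&(S>150),(327,192)); f=mid(rd,.09); print("red",f.mean(0))
C=cloud(c); 
for n,m in(("g",g),("bl",bl),("rd",rd),("pl",pl)): print(n,np.median(C[m],0), np.percentile(C[m][:,2],[5,95]))
np.savez("fix.npz",o=o,yaw=yaw)
for n,px in(("loupe",(221,38)),("redm",(226,220)),("tw",(278,218)),("tw2",(378,214))): print(n,loc(onplane(c,px,.02)))
```

```text
rect [ 0.5343 -0.0244] [0.0884 0.1337] 75.09058380126953
origin [ 0.50042887 -0.01543357] yaw -14.909421
spec px (230.21697998046875, 150.14151000976562) 13.389450073242188 fix [[ 0.00896486 -0.00051562]]
blue [0.07948184 0.00353868] [0.11022201 0.07510894]
swing 1.9722577000051131
swing 1.8816650575504847
red [ 0.10797701 -0.03371407]
g [ 0.51060043 -0.01726725  0.03173889] [0.03019987 0.03322879]
bl [0.60412692 0.00196778 0.04878061] [0.04745672 0.05013434]
rd [ 0.59565487 -0.07391196  0.09835408] [0.08663018 0.10694143]
pl [ 0.52950626 -0.02269683  0.01105892] [0.00962258 0.0175515 ]
loupe [[0.00231739 0.11401863]]
redm [[-0.00022881 -0.0829031 ]]
tw [[ 0.06095257 -0.08045512]]
tw2 [[ 0.1780982 -0.0755803]]
```

Run:
```python
from h import *
c=dict(np.load("w1.npz")); im=c["image"]; hsv=cv2.cvtColor(im,cv2.COLOR_BGR2HSV); H,S,V=cv2.split(hsv)
roi=np.zeros((420,560),bool); roi[98:200,185:368]=1
b,r=im[...,0].astype(int),im[...,2].astype(int)
C=cloud(c)
pl=cv2.morphologyEx(((b-r>-3)&(V>120)&(S<60)&roi&(C[...,2]<.014)).astype(np.uint8),cv2.MORPH_OPEN,np.ones((3,3)))
n,l,st,_=cv2.connectedComponentsWithStats(pl); pl=np.isin(l,[i for i in range(1,n) if st[i,4]>150])
w=onplane(c,np.argwhere(pl)[:,::-1],0.01)[:,:2].astype(np.float32)
rc=cv2.minAreaRect(w); bx=cv2.boxPoints(rc); print(rc)
L=max([bx[1]-bx[0],bx[2]-bx[1]],key=np.linalg.norm); L/=np.linalg.norm(L); L=L if L[0]>0 else -L
o=np.array(rc[0])-0.035*L; yaw=np.arctan2(L[1],L[0]); print("origin",o,"yaw",np.degrees(yaw))
loc=lambda p:(p[...,:2]-o)@np.array([[L[0],-L[1]],[L[1],L[0]]])
g=(H>40)&(H<90)&(S>70)&roi
(ce,rad)=cv2.minEnclosingCircle(np.argwhere(g)[:,::-1].astype(np.int32)); print("spec",ce,rad,loc(onplane(c,ce,.029)))
bl=(H>100)&(H<125)&(S>120)&(V>60)&(C[...,2]>.04)&(C[...,2]<.055); bl[:50]=0; bl[:,:285]=0; bl[:,345:]=0; bl[160:]=0
f=loc(onplane(c,np.argwhere(bl)[:,::-1],.048))-[.08,0]; r=np.hypot(*f.T); 
for a,b2 in((.03,.06),(.075,.09)):
    m=f[(r>a)&(r<b2)].mean(0); print("swing",np.arctan2(m[1],-m[0]),m)
rd=((H<8)|(H>172))&(S>150)&(C[...,2]>.07); p=loc(C[rd])-[.08,0]; print("lever",p.mean(0),np.arctan2(-p.mean(0)[1],p.mean(0)[0]))
np.savez("fix.npz",o=o,yaw=yaw)
```

```text
((0.5562801361083984, -0.03030478209257126), (0.0883752778172493, 0.17928795516490936), 75.09058380126953)
origin [ 0.52245845 -0.02129957] yaw -14.909418
spec (230.21697998046875, 150.14151000976562) 13.389447212219238 [[-0.01383234 -0.00051512]]
swing 1.4264481422426583 [-0.0065734   0.04522176]
swing 1.428077523752979 [-0.01211727  0.08432587]
lever [ 0.00369564 -0.03103555] 1.4522769078245155
```

```bash
cat >> h.py <<'E'
try:
    _f=np.load("fix.npz"); FO=_f["o"]; FY=float(_f["yaw"])
    def W(x,y,z): return np.r_[FO+R.from_euler('z',FY).as_matrix()[:2,:2]@[x,y],z]
    def rot(a): return (R.from_euler('z',FY+a)*R.from_euler('x',np.pi)).as_rotvec()  # a=pi/2: tool y along fixture +x
    def ff(F0=0): return R.from_euler('z',-FY).apply(manip.state()["contact_force"]-F0)
except FileNotFoundError: pass
E
python3 - <<'E'
from h import *
o=rot(np.pi/2)
manip.set_gripper(.04); manip.move_pose(W(-.080,0,.10),o)
manip.move_linear(W(-.080,0,.014),rate=.12); manip.dwell(.2)
F0=manip.state()["contact_force"]; x=-.080
manip.move_linear(W(-.062,0,.014),rate=.05); print(ff(F0).round(2)); x=-.062
while x<-.046:
    x+=.001; manip.move_linear(W(x,0,.014),rate=.03); f=ff(F0); print(round(x,3),f.round(1))
    if f[0]<-6: break
c=cap("wrist"); cv2.imwrite("pics/w2.png",c["image"]); np.savez("w2.npz",image=c["image"],z_map=c["z_map"],intrinsics=c["intrinsics"],P=c["P"],Rm=c["Rm"])
print(manip.state()["clock"],manip.state()["tool_pos"]-W(x,0,.014),manip.state()["gripper_width"])
E
```

```text
[ 0.29  0.1  -0.22]
-0.061 [ 0.3 -0.2  0.3]
-0.06 [-0.  -0.5  0.7]
-0.059 [-0.6  0.3  0.5]
-0.058 [0.5 0.4 0.3]
-0.057 [-0.4  0.3  0.6]
-0.056 [ 0.3  1.  -0.3]
-0.055 [-0.3 -0.4  0.2]
-0.054 [-0.5  0.1  0.9]
-0.053 [0.7 1.  1.2]
-0.052 [ 0.1 -0.6  1.6]
-0.051 [-0.7  0.4  0.3]
-0.05 [-0.5 -0.  -0.8]
-0.049 [-1.2  0.9  1.1]
-0.048 [-4.7  1.5  3.8]
-0.047 [-7.7  1.   8.5]
10.1083 [-0.00169916  0.00050188 -0.00019798] 0.03988137385878242
```

View pics/w2.png

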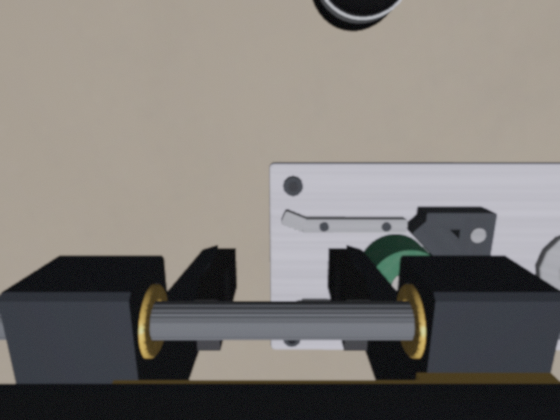

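The force rose sharply at x≈-48 mm. The specimen, at (395,260), looks up against the V-block. I'll back off and check from above.

```bash
cat > m.py <<'E'
from h import *
def measure(name):
    c=cap("wrist"); im=c["image"]; cv2.imwrite(f"pics/{name}.png",im[90:250,150:420].repeat(2,0).repeat(2,1))
    C=cloud(c); H,S,V=cv2.split(cv2.cvtColor(im,cv2.COLOR_BGR2HSV))
    loc=lambda p:(p[...,:2]-FO)@R.from_euler('z',FY).as_matrix()[:2,:2]
    g=((H>40)&(H<90)&(S>70)); q=loc(C); g&=(abs(q[...,0])<.05)&(abs(q[...,1])<.03)
    ce,rad=cv2.minEnclosingCircle(np.argwhere(g)[:,::-1].astype(np.int32)); print("spec",ce,rad,loc(onplane(c,ce,.029)),C[g][:,2].mean())
    # slope of specimen top
    gg=g&(C[...,2]>.028); A=np.c_[q[gg],np.ones(gg.sum())]; print("tilt",np.linalg.lstsq(A,C[gg][:,2],rcond=None)[0])
    bl=(H>100)&(H<125)&(S>120)&(V>60)&(C[...,2]>.03)&(C[...,2]<.055); f=q[bl]-[.08,0]; r=np.hypot(*f.T); m=f[(r>.03)&(r<.06)].mean(0); print("swing",np.arctan2(m[1],-m[0]), "blue z",np.median(C[bl][:,2]))
    rd=((H<8)|(H>172))&(S>150)&(C[...,2]>.05)&(np.hypot(q[...,0]-.08,q[...,1])<.08); p=C[rd]; print("lever",(loc(p)-[.08,0]).mean(0),np.percentile(p[:,2],[5,50,95]))
    print(manip.state()["clock"])
E
python3 - <<'E'
from m import *
manip.move_linear(W(-.065,0,.014),rate=.08)
manip.move_linear(W(-.065,0,.12),rate=.2)
o=rot(np.pi/2); p=np.array([.5574,-.0582,.26]); manip.move_pose(p,o); measure("w3")
E
```

```text
spec (167.59646606445312, 301.2179260253906) 181.9758758544922 [[-0.09205185 -0.17176731]] 0.06535430520417793
tilt [ 4.95238259 -1.95452306  0.05031935]
swing 1.425016533639202 blue z 0.04879391793927826
lever [ 0.0039772  -0.03160647] [0.08644176 0.09825975 0.10680355]
11.9667
```

View pics/w3.png

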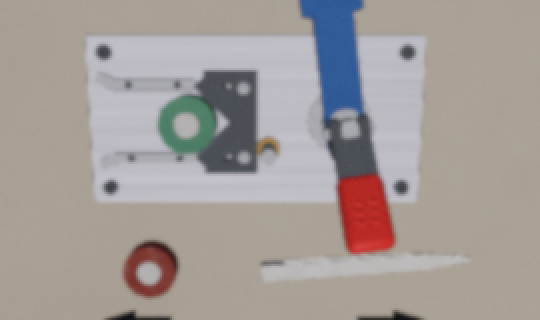

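The specimen, at about (187,125) in the crop, now nestles in the mouth of the V-block. My mask picked up pixels with no depth reading, so I'll fix that and check the position.

```bash
sed -i 's/g&=(abs/g\&=(c["z_map"]>.1)\&(C[...,2]<.04)\&(C[...,2]>.02)\&(abs/' m.py
python3 - <<'E'
from m import *
measure("w4")
E
```

```text
spec (244.71202087402344, 151.86709594726562) 14.321425437927246 [[ 0.00070399 -0.00015366]] 0.03165795049863124
tilt [-0.00501955  0.00310987  0.03181758]
swing 1.4241281510438406 blue z 0.048728842369215875
lever [ 0.00364828 -0.03114463] [0.08647464 0.09845731 0.10697089]
12.0167
```

Run:
```python
from m import *
def tp(th,d,z,r=.052): return W(.08-r*np.cos(th)+d*np.sin(th), r*np.sin(th)+d*np.cos(th), z)
manip.set_gripper(0.0); a=1.424
manip.move_pose(tp(a,.045,.12),rot(np.pi-a)); manip.move_linear(tp(a,.045,.036),rate=.12); manip.dwell(.2)
F0=manip.state()["contact_force"]
manip.move_linear(tp(a,.027,.036),rate=.06)
th=a; d=.0235
while th>.12:
    th-=.1; manip.move_linear(tp(th,d,.036),rate=.06,rot=rot(np.pi-th)); f=ff(F0)
    t=np.array([np.sin(th),np.cos(th),0]); print(round(th,2),f.round(1))
    if f@t>12: break
for i in range(25):
    if ff(F0)[1]>7: break
    d-=.001; manip.move_linear(tp(th,d,.036),rate=.04)
print(th,d,ff(F0).round(1),manip.state()["clock"])
```

```text
1.32 [ 0.1 -0.1 -0.4]
1.22 [-1.   0.7 -0.8]
1.12 [-0.4 -0.4 -0.4]
1.02 [ 0.2 -0.3 -0.4]
0.92 [-0.1 -1.2 -1.1]
0.82 [ 0.2 -0.4 -1.3]
0.72 [ 0.1 -0.7 -0.9]
0.62 [ 0.2  0.  -0.8]
0.52 [ 0.5  0.3 -0.5]
0.42 [-0.4 -0.3 -1.2]
0.32 [ 0.2 -0.7 -1.1]
0.22 [-0.7 -0.6 -0.2]
0.12 [ 0.7 -1.  -0.5]
0.02 [ 0.4 12.5 -3.8]
0.023999999999999716 0.0235 [ 0.4 12.5 -3.8] 18.5167
```

Stop felt. I'll retract and check.

Run:
```python
from m import *
p=W(.028,.045,.036); manip.move_linear(p,rate=.08); p[2]=.14; manip.move_linear(p,rate=.2)
manip.move_pose(np.array([.5574,-.0582,.26]),rot(np.pi/2)); measure("w5")
```

```text
spec (241.0, 153.5) 13.200478553771973 [[-0.00100778 -0.00199699]] 0.03211864633627849
tilt [ 0.00628869 -0.03076523  0.03207727]
swing 0.00301433932407284 blue z 0.04867635763204842
lever [0.03170816 0.00081153] [0.08693032 0.09855885 0.10699438]
20.9083
```

View pics/w5.png

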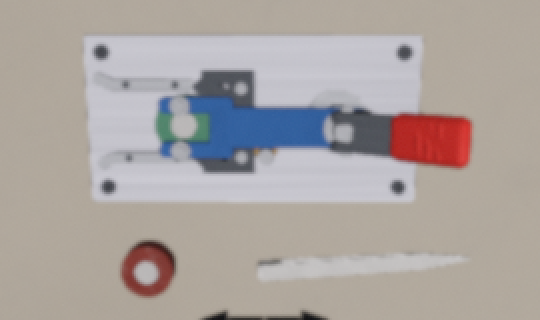

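The strap lies over the specimen, with the fork feet at crop (180,106) and (180,150), and the red lever points along +x at (430,140). The specimen hasn't moved. Next I'll push the lever down.

Run:
```python
from m import *
o=rot(np.pi); manip.move_pose(W(.115,0,.135),o); manip.dwell(.2); F0=manip.state()["contact_force"]
manip.move_linear(W(.115,0,.112),rate=.08); z=.112
while z>.059:
    z-=.004 if z>.074 else .001
    manip.move_linear(W(.115,0,z),rate=.04); f=ff(F0); print(round(z,3),round(manip.state()["tool_pos"][2],4),f.round(1))
    if f[2]>22: break
manip.move_linear(W(.115,0,.14),rate=.15)
manip.move_pose(np.array([.5574,-.0582,.26]),rot(np.pi/2)); measure("w6")
```

```text
0.108 0.1082 [-0.6 -0.7  1.5]
0.104 0.104 [-0.4  0.2  1.6]
0.1 0.0996 [-0.1 -0.9  2.3]
0.096 0.0956 [-0.9 -0.   2.7]
0.092 0.0916 [ 0.3 -0.5  1.8]
0.088 0.0876 [1.1 0.  3.3]
0.084 0.0837 [-0.4 -0.2  2.8]
0.08 0.0797 [-0.1 -1.5  1.8]
0.076 0.0756 [ 0.7 -0.6  2.6]
0.072 0.0716 [ 0.6 -1.   3.4]
0.071 0.0709 [ 0.9 -0.7  3.3]
0.07 0.0701 [ 0.9 -0.1  3.7]
0.069 0.0691 [ 1.9 -0.6  4. ]
0.068 0.0681 [ 1.8 -1.2  3.7]
0.067 0.0671 [ 2.1 -1.3  5.6]
0.066 0.0668 [ 1.  -1.5  7.1]
0.065 0.0667 [-1.9 -1.1 11.3]
0.064 0.0665 [-3.7 -1.4 17.2]
0.063 0.0663 [-4.5 -1.5 21.1]
0.062 0.0662 [-6.  -2.6 25.5]
spec (241.0, 153.0) 13.416507720947266 [[-0.00051427 -0.0015686 ]] 0.0320094994215485
tilt [-0.00619552  0.00425348  0.03201529]
swing 0.008384260660409459 blue z 0.044387612485879246
lever [0.04361186 0.00078979] [0.06565833 0.06729737 0.06877875]
30.0167
```

View pics/w6.png

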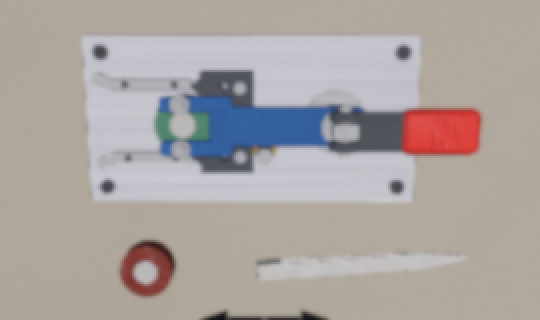

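The lever is level at z≈67 mm, at crop (440,131). The strap is 4.4 mm lower and over the specimen at (182,126), and the bystanders haven't moved. I'll hand it in.

```bash
python3 -c "
from h import *
print(order.close_job())"
```

```text
the job is handed in; nothing more can be done
None
```

The specimen is seated in the V-block, the strap is at its stop and the cam lever is fully down; I handed the job in at about 30 s with the robot clear, and no verdict came back.

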